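# Lock the pastry tray with its rod

## Robot

A 6-joint arm with a two-finger parallel gripper is mounted at the origin on the work surface. World frame = base frame: x ahead of the robot, y to its left, z up, the work surface at z = 0. Lengths are in mm, angles in rad, forces in N, time in s.
With the tool pointing down it reaches from about 350 to 850 mm from the base axis. Payload 8.1 kg.
Tool frame: the origin (TCP) lies on the centre line of the jaws, within the pads' length; the fingertips stand 19 mm ahead of it and the grasp point (between the pads) is the TCP (tip_reach is the distance from the TCP to the fingertips, in mm); z points along the fingers, y is the line along which they close (so a half turn about z gives the same grasp; the last joint's range is limited). The gripper opens to 93 mm and grips with 3 to 60 N. Pads are 15 mm wide; open, the fingers measure 128 mm over their backs; the gripper's body (75 mm by 188 mm) begins 65 mm behind the grasp point.
Start: joints at [-1.188, 0.13, 1.488, -0, 1.523, -0.085], TCP at [270.574, -535.533, 237.635] pointing down, gripper open.
Joint ranges: [-2.96, 2.96], [-0.89, 2.26], [0.02, 2.5], [-1.34, 4.48], [0, 2.73], [-2.66, 2.66]. Speed limits (rad/s): [2.39, 2.39, 2.79, 3.14, 3.14, 3.14].

## Interface

Orientations are given as a unit quaternion [x, y, z, w].
In Python, from rig import get_state, camera, camera_model, hand_in, tip_reach gives the robot as it stands.
- The arm moves only by the tool play_rows, never from a script. Its arguments are lists of equal length, an entry for each row: "hand": the gripper command: -1 is shut, 1 is fully open, values between are in proportion; "linear": the shift along the tool's x, y, z in m, a list of three; "turn": the turn about the tool's z in degrees. In form: {"hand": [hand, ...], "linear": [[dx, dy, dz], ...], "turn": [turn, ...]}. A call has 1 to 5 rows; each row is the pose to reach, as a shift and turn from the pose commanded when the call began, along the tool's axes at that moment; what a row does not reach only later rows make up. A row lasts 1/8 s, in which the tool goes at most 62.5 mm and 10.7 degrees, less where a joint would pass 70% of its speed; a pose out of reach is approached as far as the arm can. A call with a gripper value outside its range is refused whole. The fingers move at their own pace and stop on an object; "grip_force" is the grip in N (left out, the last holds). Time passes only in rows, so rows that repeat a pose let the fingers close. It gives the time, the measured TCP pose, the force, the opening and the grip force at its end, in the units of the state.
- get_state(): the state, without advancing time (a new reading comes with each control period).
- camera(name): name is "side" or "top" or "wrist"; returns the picture (400x640x3 uint8, red, green, blue); there is no depth.
- camera_model(name): a dict with "mtx" (3x3 intrinsics, pixels), "R" (3x3) and "t" (3): a world point X has camera coordinates R X + t. Camera axes: x right, y down, z forward; pixel columns grow to the right and rows downward; lengths in mm; the calibration is good to about 2 mm. A picture is of the moment at which its call begins: read the wrist's pose just before it. camera_model takes no time and is no camera call; for the wrist camera it gives the pose at the moment of the call.
- hand_in(): hands the job in; it is judged then, once.
The state is a dict: "time_s": time; "joint_positions": joint angles; "joint_velocities": joint speeds; "effort": joint torques, N m; "position": TCP position; "orientation": TCP orientation; "wrist_force": force on the tool from outside, world axes, zero at the start; "wrist_torque": the same for the moment, N m; "width": opening from 0.0 (shut) to 1.0 (fully open); "grasp_force": force on a finger pad.
Only numpy, scipy, OpenCV 4.12 (cv2) and the standard library are available. Lean on these libraries where they do the work, as an engineer would, in place of code of your own. Each camera call takes 0.05 s, during which the arm holds its last target. There are 200 camera calls.

## Task

Push the pastry tray fully home into its counter case so that its brass eyelet lines up between the two brass eyelets of the case, then take the rod with the red knob out of the wooden block and thread it down through all three eyelets until its steel collar rests on the top one, and let go. Leave the rod with the black knob where it stands in the block.

Things in the scene. Friction and masses are not known exactly. Their poses are not given: they have to be found in the camera images.
- red_rod: Steel locking rod with a red knob, upright in a socket of the wooden block. Origin: on its axis, underside of its round steel collar; z up, x along the block. Above the origin: collar 42 mm across, 6 thick, then red cylindrical knob 28 across, 45 tall. Below: rod 12 thick, 85 long, last 12 tapered to 4. Starts with origin 95 mm above the table; must rise 60 to leave its socket. 0.1 to 0.2 kg.
- black_rod: Like the red rod, same size, origin and axes, but with a black knob; stands in the other socket and stays there. Either rod can be in either socket. The block is dark wood, fixed, 160 x 70 mm and 70 high, its two sockets 90 mm apart along its length and 60 deep.
- hasp (a point): Centre of the upper brass eyelet's hole, at its top face, 90 mm above the table. x: level, straight into the case, the way the tray slides home; z up. Three brass plates 8 mm thick, holes 24 mm: upper and lower (tops at 90 and 36 mm) stand out 56 mm from the fixed case (220 deep, 280 wide, 112 high, clear top); the middle one (top at 60 mm) is the tray's, in line when it is home.
- tray_pull (a point): Middle of the front face of the tray's dark wooden pull (70 mm wide, 24 high, stands out 30), 66 mm above the table. Axes as the hasp's. The tray starts 45 to 80 mm open, slides along the hasp's x, with about 2 N of friction, and stays where it is left. Fully home, at a rigid stop, this point is at x -14, y +135, z -24 mm in the hasp's frame.
Things that resemble listed ones, but are neither listed nor needed, are in the scene too. What is shaped like the red_rod but green or turquoise is not meant.

How it is judged (in metres and radians):
On the way, in this order (a step that is already met when the one before it is completed fails the run):
1. the tray is fully home (within 8 mm) (x of tray_pull in the frame of hasp above -0.022 m), for 0.2 s.
2. the red-knobbed rod is down through the eyelets (horizontal distance between red_rod and hasp below 0.012 m and z of red_rod in the frame of hasp between -0.01 and 0.01 m), for 0.2 s.
At the end, for the whole second after the job is handed in: The tray is home to within 8 mm, the rod with the red knob stands in all three eyelets, upright to 10 degrees, within 12 mm of the hole's centre, its collar within 10 mm of the top eyelet, at rest; the rod with the black knob is within 30 mm of where it started (all of step 2 and x of tray_pull in the frame of hasp above -0.022 m and angle between red_rod's own z axis and vertical below 0.18 rad and linear speed of red_rod below 0.02 m/s and distance of black_rod from where it was at the start of the episode below 0.03 m); the robot touches nothing.
It fails at once if the rod with the black knob is pulled out or knocked over (distance of black_rod from where it was at the start of the episode above 0.03 m).
It also fails if it takes over 61 s, if anything falls off the work surface, if the arm or the gripper's body presses on something with over 40 N, if the wrist force passes 120 N, or if a joint passes its speed limit or range.

## Working session

There is one attempt and no reset: what is moved stays moved. The work goes in short steps, Python scripts to look and compute and a tool call to move; the robot and the scene stay as the last step left them, time stands still between calls to the robot, and variables do not carry over. Pictures are saved under pics/ and viewed, at most 10 in all, crops included, and the job is handed in when it is done.

Besides the shell and the picture viewer there is one more tool, called after "Call:" as a command line: name --pt "numbers of a row" for each row, then --argument value for the rest. play_rows: Moves the arm, as the interface text tells. Its arguments: {"type":"object","properties":{"hand":{"type":"array"},"linear":{"type":"array"},"turn":{"type":"array"},"grip_force":{"type":"number"}},"required":["hand","linear","turn"]}

```bash
ls; mkdir -p pics; python3 - <<'E'
from rig import *
import cv2
for n in ("side","top"):
    im=camera(n); cv2.imwrite(f"pics/{n}0.png",im[:,:,::-1]); m=camera_model(n); print(n,m)
s=get_state(); print(s)
E
```

```text
pics
side {'mtx': array([[395.13093088,   0.        , 318.2094275 ],
       [  0.        , 395.13093088, 198.20692603],
       [  0.        ,   0.        ,   1.        ]]), 'R': array([[-0.99750399, -0.07050587, -0.00383589],
       [-0.03322379,  0.51659243, -0.85558661],
       [ 0.06230547, -0.85332361, -0.51764548]]), 't': array([559.77240426, 229.71025902, 828.71415515])}
top {'mtx': array([[428.38660902,   0.        , 320.05557387],
       [  0.        , 428.38660902, 196.56165743],
       [  0.        ,   0.        ,   1.        ]]), 'R': array([[-1.11338975e-01, -9.93782211e-01,  7.41804681e-04],
       [-9.73506569e-01,  1.08917307e-01, -2.01052181e-01],
       [ 1.99721285e-01, -2.31070954e-02, -9.79580252e-01]]), 't': array([-110.08124205,  599.75073188,  943.21153968])}
{'time_s': 0.1, 'joint_positions': array([-1.18842186e+00,  1.31079949e-01,  1.48916348e+00, -3.24754547e-05,
        1.52301166e+00, -8.54607945e-02]), 'joint_velocities': array([ 0.00022247, -0.00117348, -0.00237823, -0.00057624,  0.00129861,
        0.00132894]), 'effort': array([ 1.87310063e-03, -5.61340356e+01, -4.93093836e+01,  7.69622298e-02,
        2.91609485e-02, -7.21923266e-05]), 'position': array([ 270.36864607, -535.0883985 ,  236.69951597]), 'orientation': array([ 9.72765274e-01,  2.31790919e-01, -1.38987917e-04, -8.19679798e-04]), 'wrist_force': array([ 0.58364714,  0.15935408, -0.16552083]), 'wrist_torque': array([ 0.00931336,  0.0139988 , -0.02106765]), 'grasp_force': 0.0, 'width': 0.9986062061858264}
```

View pics/side0.png

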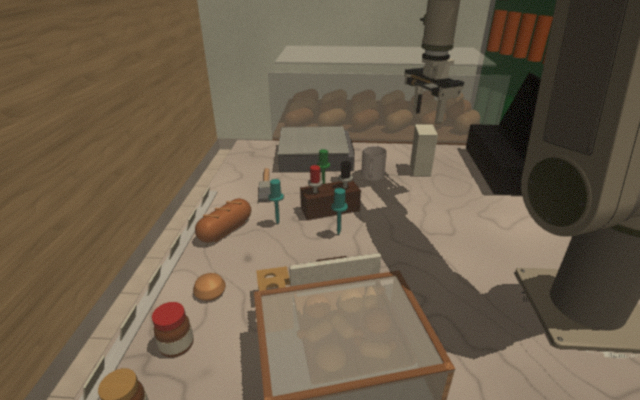

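View pics/top0.png

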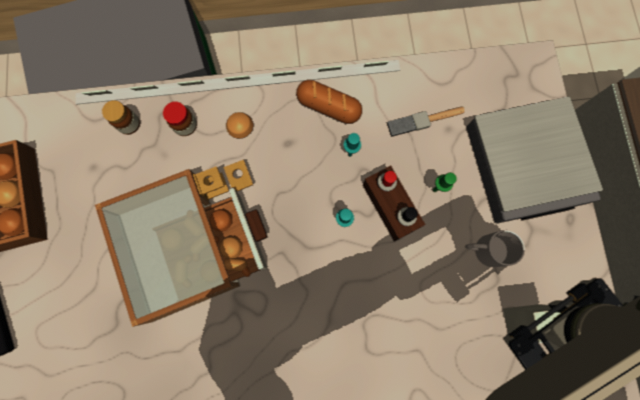

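The side view shows the case at bottom centre with its eyelets at about (270,278). The block has the red rod at (315,175) and the black rod at (346,170). In the top view the case's upper eyelet is at (210,181), the tray eyelet at (238,174), the pull at (258,223), and the red and black knobs at (388,178) and (408,215). Turquoise and green decoys stand around the block.

```bash
cat > h.py <<'E'
import numpy as np, cv2
from rig import *
def ray(name,uv,z,m=None):
    m=m or camera_model(name); R,t,K=m['R'],m['t'],m['mtx']
    c=-R.T@t; d=R.T@np.linalg.solve(K,[uv[0],uv[1],1.]); return c+d*(z-c[2])/d[2]
def proj(m,X):
    p=m['mtx']@(m['R']@np.asarray(X,float)+m['t']); return p[:2]/p[2]
def blobs(mask,minA=15):
    n,l,s,c=cv2.connectedComponentsWithStats(mask.astype(np.uint8)); return [(s[i,4],c[i].round(1),s[i,:4]) for i in range(1,n) if s[i,4]>=minA]
E
python3 - <<'E'
from h import *
im=cv2.imread('pics/top0.png'); hsv=cv2.cvtColor(im,cv2.COLOR_BGR2HSV)
H,S,V=cv2.split(hsv)
red=((H<6)|(H>174))&(S>170)&(V>90); print('red',blobs(red))
blk=(V<45); blk[:, :370]=0; blk[:,430:]=0; blk[:190]=0; blk[240:]=0; print('blk',blobs(blk))
c=im[150:330,90:290]; a=cv2.resize(c,None,fx=3,fy=3,interpolation=cv2.INTER_CUBIC)
cv2.imwrite('pics/c1.png',a)
for n,uv,z in (('redtop',(390,177),146),('black',(409,214),146),('hasp',(210,181),90),('trayeye',(238,174),60),('pull',(264,222),78)): print(n,ray('top',uv,z).round(1))
E
```

```text
red [(np.int32(402), array([174.4, 112.5]), array([163, 102,  24,  22], dtype=int32)), (np.int32(125), array([389.8, 176.7]), array([384, 171,  13,  13], dtype=int32))]
blk [(np.int32(259), array([383.2, 216.1]), array([370, 190,  29,  50], dtype=int32)), (np.int32(231), array([406.4, 211.8]), array([395, 202,  23,  19], dtype=int32))]
redtop [ 592.5 -329.2  146. ]
black [ 507.9 -357.7  146. ]
hasp [642.1  71.1  90. ]
trayeye [659.9  11.2  60. ]
pull [535.8 -42.4  78. ]
```

View pics/c1.png

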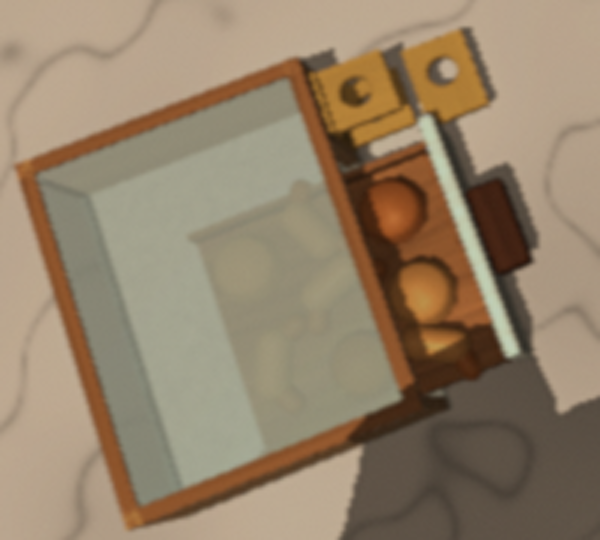

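The crop shows the upper hole at (357,91), i.e. full-image (209,180). The tray hole is at (444,69), i.e. (238,173), and the middle of the pull's front edge is at about (519,222), i.e. (263,224).

```bash
python3 - <<'E'
from h import *
f=lambda u,v,z: ray('top',(90+u/3-.33,150+v/3-.33),z)
A=f(297,62,112);B=f(410,395,112);C=f(135,522,112);D=f(22,163,112)
print(A,B,np.linalg.norm(A-B),np.linalg.norm(B-C))
e=A-B; l=C-B
x1=np.array([e[1],-e[0]]);x1=-x1 if x1@l[:2]<0 else x1; x1/=np.linalg.norm(x1)
x2=l[:2]/np.linalg.norm(l[:2]); ang=lambda v:np.degrees(np.arctan2(v[1],v[0]))
h=f(357,91,90); te=f(444,69,60); p=f(519,222,78)
d=(h-te)[:2]
print('ang',ang(x1),ang(x2),ang((A-D)[:2]*-1),ang(d),np.linalg.norm(d))
x=(x1+x2);x/=np.linalg.norm(x); y=np.array([-x[1],x[0]])
r=(p-h)[:2]; print('h',h,'pull',p,'pull in hasp',r@x,r@y, 'block dir', ang(np.array([592.5-507.9,357.7-329.2])))
print('home pull',h[:2]+x*-14+y*135)
s=get_state();print(s['position'])
m=camera_model('wrist');print(m['R'],-m['R'].T@m['t'])
E
```

```text
[666.10891273 112.17529683 112.        ] [411.9745501   44.53132456 112.        ] 262.98285352826247 207.2450281090921
ang 104.9050628835922 108.42019148188714 104.86820201691937 106.51121230139378 64.99315422165961
h [644.76127224  74.01927689  90.        ] pull [532.28130291 -39.05335875  78.        ] pull in hasp -76.07266338366378 140.1788654456506 block dir 18.617612750860758
home pull [519.44425834  21.89782231]
[ 270.36864607 -535.0883985   236.69951597]
[[ 0.44970231 -0.89317585 -0.00217546]
 [-0.86413016 -0.43569171  0.25189639]
 [-0.2259356  -0.11139851 -0.96775176]] [ 332.5983655  -503.46355581  382.43023525]
```

Call:
play_rows --hand '[-1,-1,-1,-1,-1]' --pt "0.05 -0.0315 0" --pt "0.1 -0.063 0" --pt "0.15 -0.0945 0" --pt "0.2 -0.126 0" --pt "0.25 -0.1575 0" --turn '[-10,-20,-30,-40,-50]'

```text
time_s: 0.72
position: [423.2, -280.4, 237.3]
orientation: [0.782, 0.623, -0.0, -0.0]
wrist_force: [0.7, 0.4, -0.1]
width: 0.509
grasp_force: 0.0
```

```bash
cat >> h.py <<'E'
from scipy.spatial.transform import Rotation as Ro
def go(X,yaw=None):
    s=get_state(); R=Ro.from_quat(s['orientation']).as_matrix()
    a=np.degrees(np.arctan2(R[1,0],R[0,0])); d=R.T@(np.array(X,float)-s['position'])
    print('t',s['time_s'].__round__(2),'pos',s['position'].round(1),'yaw',round(a,1),'tilt',R[:,2].round(3),'shift mm',d.round(1),'turn',None if yaw is None else round(a-yaw,1),'F',s['wrist_force'].round(1),'w',round(s['width'],3))
E
python3 -c "
from h import *
go([543,-80,237],106.5)"
```

```text
t 0.72 pos [ 423.2 -280.4  237.3] yaw 77.1 tilt [-0.  0. -1.] shift mm [222.1  72.1   0.3] turn -29.4 F [ 0.7  0.4 -0.1] w 0.509
```

Call:
play_rows --hand '[-1,-1,-1,-1,-1]' --pt "0.055 0.018 0" --pt "0.11 0.036 0" --pt "0.166 0.054 0" --pt "0.222 0.072 0" --pt "0.222 0.072 0" --turn '[-8,-16,-24,-29.4,-29.4]'

```text
time_s: 1.35
position: [544.5, -78.7, 237.0]
orientation: [0.598, 0.802, 0.0, -0.001]
wrist_force: [-0.2, -0.5, 0.8]
width: 0.009
grasp_force: 0.0
```

```bash
python3 - <<'E'
from h import *
go([543,-80,80],106.5)
m=camera_model('wrist'); im=camera('wrist'); cv2.imwrite('pics/w1.png',im[:,:,::-1])
print(proj(m,[644.8,74,90]),proj(m,[532.3,-39,78]),proj(m,get_state()['position']+[0,0,-19]))
E
```

```text
t 1.35 pos [544.5 -78.7 237. ] yaw 106.6 tilt [-0.001  0.001 -1.   ] shift mm [ -1.   -1.7 157. ] turn 0.1 F [-0.2 -0.5  0.8] w 0.009
[465.36365857  71.79554841] [321.14929794 150.09694326] [319.35431871 239.43000695]
```

View pics/w1.png

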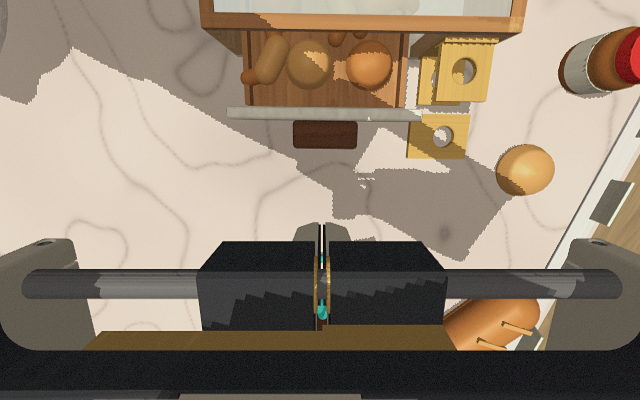

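The wrist view shows the case rim level at the top, the upper hole at (464,71) and the tray hole at (443,136). The middle of the pull's front edge is at (325,149), straight ahead of the closed fingers at u=321. This agrees with the projections from the top view to within a few pixels.

Call:
play_rows --hand '[-1,-1,-1,-1,-1]' --pt "0 -0.001 0.055" --pt "0 -0.002 0.11" --pt "0 -0.002 0.157" --pt "0.01 -0.002 0.157" --pt "0.025 -0.002 0.157" --turn '[0,0,0,0,0]'

```text
time_s: 2.02
position: [535.1, -59.4, 82.5]
orientation: [0.601, 0.799, 0.0, 0.001]
wrist_force: [0.3, -0.1, 0.5]
width: 0.008
grasp_force: 0.0
```

Call:
play_rows --hand '[-1,-1,-1,-1,-1]' --pt "0.01 0 0" --pt "0.02 0 0" --pt "0.03 0 0" --pt "0.04 0 0" --pt "0.05 0 0" --turn '[0,0,0,0,0]'

```text
time_s: 2.65
position: [520.6, -10.5, 80.8]
orientation: [0.6, 0.8, 0.0, 0.0]
wrist_force: [1.5, -2.3, 1.9]
width: 0.005
grasp_force: 1.3
```

Call:
play_rows --hand '[-1,-1,-1,-1,-1]' --pt "0.003 0 0" --pt "0.006 0 0" --pt "0.009 0 0" --pt "0.012 0 0" --pt "0.014 0 0" --turn '[0,0,0,0,0]'

```text
time_s: 3.28
position: [516.6, 2.5, 80.5]
orientation: [0.6, 0.8, -0.0, -0.0]
wrist_force: [1.8, -1.1, -0.9]
width: 0.007
grasp_force: 1.1
```

```bash
python3 - <<'E'
from h import *
go([543,-80,80],106.5)
E
```

```text
t 3.27 pos [516.6   2.5  80.5] yaw 106.2 tilt [-0.  0. -1.] shift mm [-86.6   2.3   0.5] turn -0.3 F [ 1.8 -1.1 -0.9] w 0.007
```

Call:
play_rows --hand '[-1,-1,-1,-1,-1]' --pt "0.002 0 0" --pt "0.004 0 0" --pt "0.006 0 0" --pt "0.007 0 0" --pt "0.008 0 0" --turn '[0,0,0,0,0]'

```text
time_s: 3.9
position: [514.3, 10.1, 80.5]
orientation: [0.6, 0.8, -0.0, -0.0]
wrist_force: [1.2, -2.5, -1.3]
width: 0.004
grasp_force: 1.0
```

Call:
play_rows --hand '[-1,-1,-1,-1]' --pt "0.001 0 0" --pt "0.002 0 0" --pt "0.003 0 0" --pt "0.003 0 0" --turn '[0,0,0,0]'

```text
time_s: 4.4
position: [513.5, 13.1, 80.6]
orientation: [0.6, 0.8, -0.0, -0.0]
wrist_force: [0.4, 0.2, -0.8]
width: 0.003
grasp_force: 0.6
```

Call:
play_rows --hand '[-1,-1,-1,-1]' --pt "0.001 0 0" --pt "0.002 0 0" --pt "0.003 0 0" --pt "0.003 0 0" --turn '[0,0,0,0]'

```text
time_s: 4.9
position: [513.2, 14.1, 80.6]
orientation: [0.601, 0.8, -0.001, 0.001]
wrist_force: [2.3, -10.1, -3.6]
width: 0.001
grasp_force: 5.5
```

Call:
play_rows --hand '[-1,-1,-1,-1]' --pt "0.001 0 0" --pt "0.002 0 0" --pt "0.003 0 0" --pt "0.003 0 0" --turn '[0,0,0,0]'

```text
time_s: 5.4
position: [513.2, 14.3, 80.7]
orientation: [0.601, 0.799, -0.002, 0.003]
wrist_force: [8.2, -23.5, -7.4]
width: 0.008
grasp_force: 12.2
```

```bash
python3 - <<'E'
from h import *
go([513.5-.284*20,13.1+.959*20,80],106.5)
im=camera('top'); c=im[150:330,90:290]; cv2.imwrite('pics/c2.png',cv2.resize(c,None,fx=3,fy=3,interpolation=cv2.INTER_CUBIC)[:,:,::-1])
E
```

```text
t 5.4 pos [513.2  14.3  80.7] yaw 106.1 tilt [ 0.003 -0.007 -1.   ] shift mm [18.8 -0.1  0.6] turn -0.4 F [  8.2 -23.5  -7.4] w 0.008
```

View pics/c2.png

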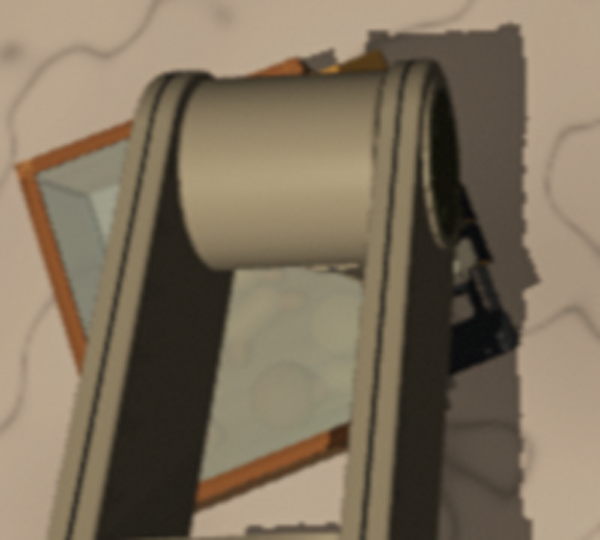

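The arm covers the case in this picture, but the force climbed to 24 N with no further travel at the expected place, so the tray is on its stop. Next I back off, rise, and look with the wrist camera.

Call:
play_rows --hand '[-1,-1,-1,-1,-1]' --pt "-0.01 0 0" --pt "-0.04 0 0" --pt "-0.06 0 -0.055" --pt "-0.08 0 -0.11" --pt "-0.09 0 -0.17" --turn '[0,0,0,0,0]'

```text
time_s: 6.08
position: [536.7, -68.1, 252.0]
orientation: [0.601, 0.8, 0.0, -0.001]
wrist_force: [0.2, -0.1, -0.2]
width: 0.004
grasp_force: 0.0
```

```bash
python3 - <<'E'
from h import *
go([592.5,-329.2,250],106.5)
m=camera_model('wrist'); im=camera('wrist')[:,:,::-1]; cv2.imwrite('pics/w2.png',im)
hsv=cv2.cvtColor(im,cv2.COLOR_BGR2HSV);H,S,V=cv2.split(hsv)
u,v=proj(m,[644.8,74,90]); print(u,v)
g=((H>14)&(H<30)&(S>110)&(V>90)).astype(np.uint8)
cs,h=cv2.findContours(g,cv2.RETR_CCOMP,cv2.CHAIN_APPROX_NONE)
for c,k in zip(cs,h[0]):
    if k[3]>=0 and cv2.contourArea(c)>30:
        (a,b),(w,l),_=cv2.fitEllipse(c); print(a,b,w,l,ray('wrist',(a,b),90,m))
cv2.imwrite('pics/w2c.png',cv2.resize(im[:200,300:620],None,fx=2,fy=2))
E
```

```text
t 6.08 pos [536.7 -68.1 252. ] yaw 106.2 tilt [-0.001  0.001 -1.   ] shift mm [-266.3  -19.2    1.7] turn -0.3 F [ 0.2 -0.1 -0.2] w 0.004
460.36161134787903 86.33200316729412
517.7001953125 175.8500213623047 8.866586685180664 16.881372451782227 [743.41675292   4.92000005  90.        ]
```

View pics/w2c.png

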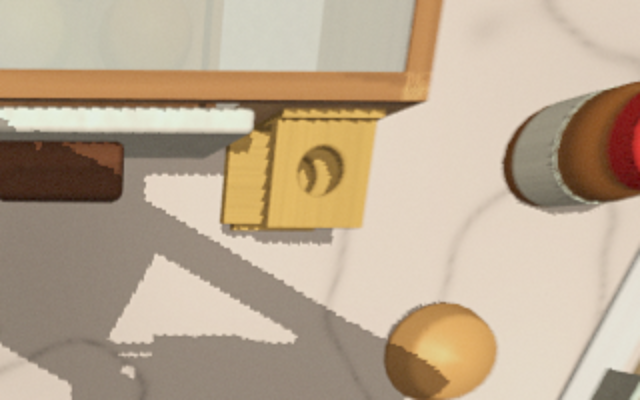

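The crop shows the tray closed and the three eyelets stacked. The upper hole is at crop (321,171), i.e. (460,85.5), within 1 px of the prediction. Hasp is therefore at about (644.7, 75).

Call:
play_rows --hand '[0.1,0.1,0.1,0.1,0.1]' --pt "-0.054 -0.004 0" --pt "-0.108 -0.008 0" --pt "-0.162 -0.012 0" --pt "-0.216 -0.016 0" --pt "-0.266 -0.019 0" --turn '[0,0,0,0,0]'

```text
time_s: 6.75
position: [593.4, -329.8, 250.4]
orientation: [0.6, 0.8, 0.0, -0.0]
wrist_force: [0.4, 0.7, 0.4]
width: 0.496
grasp_force: 0.0
```

```bash
python3 - <<'E'
from h import *
go([592.5,-329.2,126])
m=camera_model('wrist'); im=camera('wrist')[:,:,::-1]; cv2.imwrite('pics/w3.png',im)
H,S,V=cv2.split(cv2.cvtColor(im,cv2.COLOR_BGR2HSV))
red=((H<6)|(H>174))&(S>150)&(V>70)
for b in blobs(red,40): print(b, ray('wrist',b[1],146,m).round(1))
print(proj(m,[592.5,-329.2,146]))
E
```

```text
t 6.75 pos [ 593.4 -329.8  250.4] yaw 106.2 tilt [ 0.     0.001 -1.   ] shift mm [  0.8  -0.8 124.4] turn None F [0.4 0.7 0.4] w 0.496
(np.int32(793), array([318.2, 199.3]), array([304, 182,  29,  35], dtype=int32)) [ 590.2 -329.3  146. ]
[320.63130398 199.82201259]
```

View pics/w3.png

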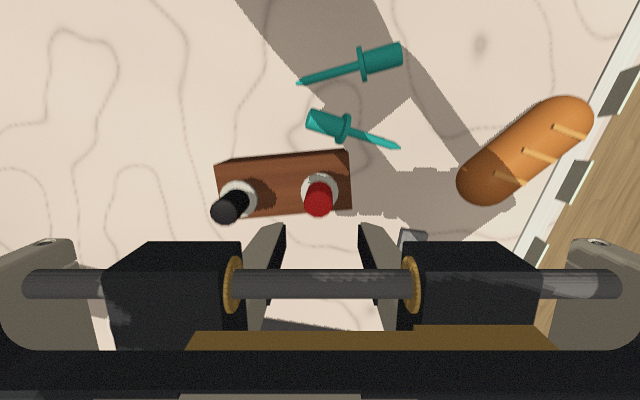

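The wrist view shows the red knob at (318,200) and the black one at (230,203). The fingers straddle the red knob in column, and the two turquoise decoys lie clear of the path.

Call:
play_rows --hand '[0.1,0.1,0.1,0.1,0.1]' --pt "0 -0.002 0.04" --pt "-0.001 -0.002 0.08" --pt "-0.001 -0.002 0.11" --pt "-0.001 -0.002 0.125" --pt "-0.001 -0.002 0.125" --turn '[0,0,0,0,0]'

```text
time_s: 7.42
position: [590.9, -329.3, 124.5]
orientation: [0.6, 0.8, 0.0, -0.001]
wrist_force: [-0.4, -0.1, 0.3]
width: 0.548
grasp_force: 0.0
```

Call:
play_rows --hand '[-1,-1,-1,-1,-1]' --pt "0 0 0" --pt "0 0 0" --pt "0 0 0" --pt "0 0 0" --pt "0 0 0" --turn '[0,0,0,0,0]' --grip_force 30

```text
time_s: 8.05
position: [591.9, -330.4, 126.8]
orientation: [0.6, 0.8, -0.0, 0.001]
wrist_force: [-1.6, 0.3, 5.9]
width: 0.296
grasp_force: 30.0
```

Call:
play_rows --hand '[-1,-1,-1,-1,-1]' --pt "0 0 -0.01" --pt "0 0 -0.025" --pt "0 0 -0.045" --pt "0 0 -0.07" --pt "0 0 -0.1" --turn '[0,0,0,0,0]'

```text
time_s: 8.68
position: [591.3, -329.9, 227.4]
orientation: [0.6, 0.8, -0.0, 0.0]
wrist_force: [0.3, -0.1, -1.3]
width: 0.291
grasp_force: 30.0
```

Call:
play_rows --hand '[-1,-1,-1,-1,-1]' --pt "0 0 -0.05" --pt "0.047 0.0205 -0.06" --pt "0.094 0.041 -0.06" --pt "0.141 0.0615 -0.06" --pt "0.188 0.082 -0.06" --turn '[0,0,0,0,0]'

```text
time_s: 9.3
position: [617.9, -125.0, 287.5]
orientation: [0.6, 0.8, 0.0, 0.001]
wrist_force: [1.1, -0.1, -0.6]
width: 0.293
grasp_force: 30.0
```

Call:
play_rows --hand '[-1,-1,-1,-1,-1]' --pt "0.047 0.0205 0" --pt "0.094 0.041 0" --pt "0.141 0.0615 0" --pt "0.186 0.082 0.03" --pt "0.186 0.082 0.05" --turn '[0,0,0,0,0]'

```text
time_s: 9.93
position: [644.4, 78.7, 235.7]
orientation: [0.599, 0.801, 0.0, -0.0]
wrist_force: [0.6, -1.0, -1.9]
width: 0.294
grasp_force: 30.0
```

```bash
python3 - <<'E'
from h import *
go([644.7,75,121],106.5)
m=camera_model('wrist'); im=camera('wrist')[:,:,::-1]; cv2.imwrite('pics/w4.png',im)
ms=camera_model('side'); s=camera('side')[:,:,::-1]
p=get_state()['position']
for k in (0,-31,-116): print(k,proj(m,p+[0,0,k]).round(1),proj(ms,p+[0,0,k]).round(1))
u,v=proj(ms,p+[0,0,-60]).astype(int); u0,v0=max(u-60,0),max(v-80,0)
c=cv2.resize(s[v0:v0+160,u0:u0+120],None,fx=3,fy=3,interpolation=cv2.INTER_CUBIC); print('off',u0,v0)
w=im[0:400,200:440]; w=cv2.resize(w,(288,480)); cv2.imwrite('pics/p4.png',np.hstack([c,w]))
E
```

```text
t 9.93 pos [644.4  78.7 235.7] yaw 106.5 tilt [ 0.     0.001 -1.   ] shift mm [ -3.8  -0.8 114.7] turn -0.0 F [ 0.6 -1.  -1.9] w 0.294
0 [317.4 253.2] [267.5 225.7]
-31 [318.  232.8] [268.7 240.1]
-116 [319.  199.8] [271.8 276.2]
off 209 172
```

View pics/p4.png

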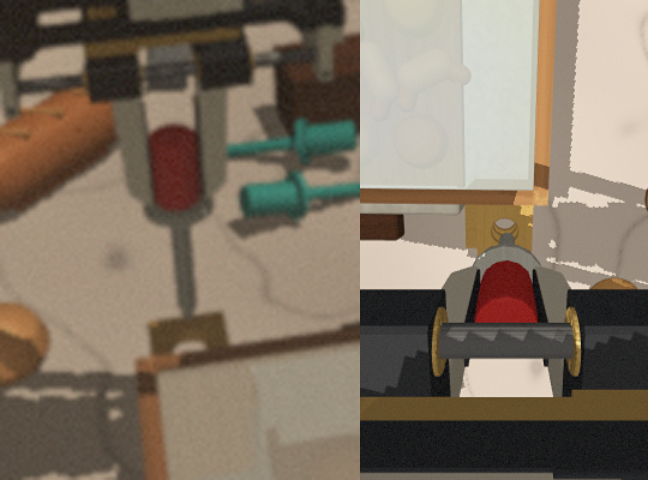

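Left, side view: the tapered tip is at full-image (271.3,276), against (271.8,276.2) predicted for the tool axis, so the rod hangs straight on it. Right, wrist view: the tip is at about (321,198), just in front of the eyelet hole at (321,192). A settled reading comes next.

```bash
python3 - <<'E'
from h import *
go([644.7,75,121],106.5)
m=camera_model('wrist');print(proj(m,[644.7,75,90]))
E
```

```text
t 10.03 pos [643.   75.1 233.2] yaw 106.3 tilt [-0.005 -0.001 -1.   ] shift mm [ -0.6   2.1 112.2] turn -0.2 F [-0.5 -0.1 -0.5] w 0.294
[323.5373153  191.35287403]
```

Call:
play_rows --hand '[-1,-1,-1,-1,-1]' --pt "0 0.001 0.01" --pt "0 0.001 0.02" --pt "0 0.001 0.03" --pt "0 0.001 0.04" --pt "0 0.001 0.05" --turn '[0,0,0,0,0]'

```text
time_s: 10.65
position: [645.4, 75.1, 184.9]
orientation: [0.6, 0.8, -0.0, -0.0]
wrist_force: [0.5, 0.8, -0.7]
width: 0.298
grasp_force: 30.0
```

Call:
play_rows --hand '[-1,-1,-1,-1,-1]' --pt "0 0 0.01" --pt "0 0 0.02" --pt "0 0 0.03" --pt "0 0 0.04" --pt "0 0 0.048" --turn '[0,0,0,0,0]'

```text
time_s: 11.28
position: [645.4, 75.2, 136.8]
orientation: [0.6, 0.8, -0.0, -0.0]
wrist_force: [0.5, -0.2, -1.2]
width: 0.295
grasp_force: 30.0
```

```bash
python3 - <<'E'
from h import *
go([644.7,75,121.5],106.5)
E
```

```text
t 11.28 pos [645.4  75.2 136.8] yaw 106.2 tilt [-0. -0. -1.] shift mm [-0.  -0.7 15.3] turn -0.3 F [ 0.5 -0.2 -1.2] w 0.295
```

Call:
play_rows --hand '[-1,-1,-1,-1,-1]' --pt "0 0 0.004" --pt "0 0 0.008" --pt "0 0 0.012" --pt "0 0 0.014" --pt "0 0 0.014" --turn '[0,0,0,0,0]'

```text
time_s: 11.9
position: [645.4, 75.2, 123.5]
orientation: [0.6, 0.8, -0.0, -0.0]
wrist_force: [-0.1, -0.0, -0.9]
width: 0.299
grasp_force: 30.0
```

Call:
play_rows --hand '[-1,-1,-1]' --pt "0 0 0.001" --pt "0 0 0.002" --pt "0 0 0.002" --turn '[0,0,0]'

```text
time_s: 12.28
position: [645.8, 75.3, 122.7]
orientation: [0.6, 0.8, 0.0, 0.0]
wrist_force: [-2.8, -0.2, 5.6]
width: 0.294
grasp_force: 30.0
```

The collar is seated, with contact at 5.6 N. Now I release and rise.

Call:
play_rows --hand '[-0.3,-0.2,0,0.1,0.1]' --pt "0 0 0" --pt "0 0 0" --pt "0 0 0" --pt "0 0 0" --pt "0 0 0" --turn '[0,0,0,0,0]'

```text
time_s: 12.9
position: [645.5, 75.2, 121.5]
orientation: [0.6, 0.8, -0.0, -0.0]
wrist_force: [-0.1, -0.2, 0.0]
width: 0.55
grasp_force: 0.0
```

Call:
play_rows --hand '[0.1,0.1,0.1,0.1,0.1]' --pt "0 0 -0.02" --pt "0 0 -0.05" --pt "0 0 -0.09" --pt "-0.03 0 -0.13" --pt "-0.06 0 -0.13" --turn '[0,0,0,0,0]'

```text
time_s: 13.52
position: [664.9, 17.3, 259.3]
orientation: [0.6, 0.8, 0.003, 0.004]
wrist_force: [0.4, -0.0, -0.1]
width: 0.547
grasp_force: 0.0
```

```bash
python3 - <<'E'
from h import *
go([644.7,75,121.5],106.5)
m=camera_model('wrist'); im=camera('wrist')[:,:,::-1]; ms=camera_model('side'); s=camera('side')[:,:,::-1]
H,S,V=cv2.split(cv2.cvtColor(im,cv2.COLOR_BGR2HSV))
for b in blobs(((H<6)|(H>174))&(S>150)&(V>70),60): print(b,ray('wrist',b[1],141,m).round(1))
print(proj(m,[644.7,75,141]),proj(m,[644.7,75,93]),proj(ms,[644.7,75,93]))
a=cv2.resize(im[0:300,200:500],(480,480)); c=cv2.resize(s[220:320,230:290],(288,480))
cv2.imwrite('pics/p5.png',np.hstack([a,c]))
E
```

```text
t 13.53 pos [664.9  17.3 259.3] yaw 106.3 tilt [ 0.01  -0.001 -1.   ] shift mm [ 61.5  -4.5 137.6] turn -0.2 F [ 0.4 -0.  -0.1] w 0.547
(np.int32(2269), array([484.7, 112. ]), array([457,  87,  57,  51], dtype=int32)) [786.5 134.8 141. ]
(np.int32(639), array([317.9, 134.8]), array([304, 121,  29,  28], dtype=int32)) [646.4  73.1 141. ]
[316.65034421 132.23298689] [316.97149896 130.62167966] [271.75758266 285.64873017]
```

View pics/p5.png

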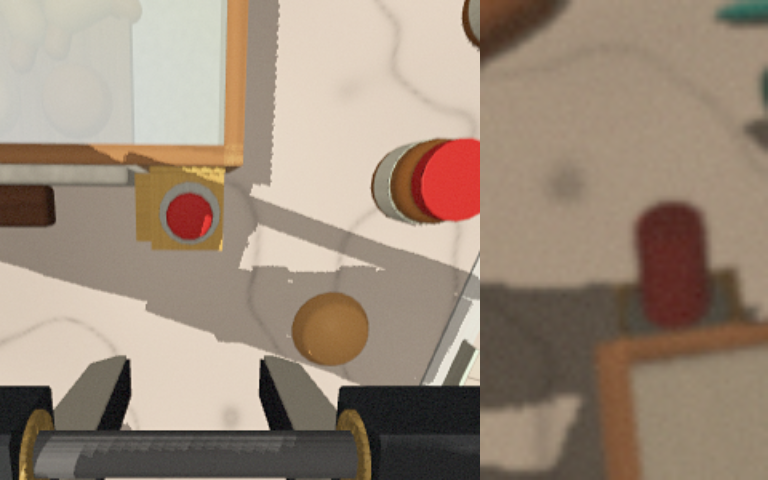

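The rod stands upright with its collar flat on the upper eyelet. The knob is at wrist pixel (318,135), about 2 mm from the hasp centre. The tray is home and the gripper is clear, so I hand the job in.

```bash
python3 -c "
from rig import *
print(hand_in())"
```

```text
the job is handed in; nothing more can be done
None
```

The tray is pushed home to its stop, the red rod stands in all three eyelets with its collar on the top one, the black rod was not touched, and the job is handed in; no verdict came back.

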